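Lock the loaded tray into its spring-catch lane

TASK

Put the red tray away in its storage lane: press the long spring bar of the catch down with your fingertips in the free stretch just behind the tray and, keeping the bar held down, push the tray along the lane over the catch tooth until it is fully home against the end stop. Then let go and move clear, so that the catch springs up again and locks the tray in. Only push: do not lift or tip the tray or the weight standing in it, and leave the other things lying around the lane alone.

Things in the scene. Friction and masses are not known exactly. Their poses are not given: they have to be found in the camera images.
- lane: Fixed storage lane on the bench, 300 x 104 mm: two aluminium deck strips between low green side rails. x axis: the way the tray is pushed in (lane spans x = -210 to +90 mm); z up. Origin: on the bench, on the centre line, under the catch tooth. Deck top 22 mm above the bench; rails 36 mm high, 84 mm apart inside. Its place and direction differ each time.
- lane_end (a point): Centre of the end stop's inner face: a fixed green cross plate, 50 mm high, at the far end of the lane (lane x = +76 mm); this point is 42 mm above the bench. With the tray home its front touches here.
- catch (a joint): Spring catch, one rigid steel piece (bar and tooth) in mid-lane that moves straight up and down: 0 when up (free), 0.014 m when fully pressed down. 3 to 4 N starts it down, about 7 N holds it fully down; it springs up when let go. It can be pressed anywhere along the bar. The tray clears the tooth only while it is pressed more than 8 mm.
- bar_top (a point): Point on the top face of the catch's flat spring bar, on its centre line at lane x = -150 mm; moves down with it. The bar is 36 mm wide and runs from lane x = -190 to +6 mm, between the tray's skids; its free stretch sticks out behind the tray. Bar top 38 mm above the bench when up, 24 mm when fully down.
- tooth_top (a point): Centre of the top edge of the catch tooth, which stands across the bar at lane x = -4 to +4 mm, its top 50 mm above the bench when up. Moves with the bar.
- tray: Loose shallow red plastic tray, 100 long (along the lane) x 80 wide x 50 mm high, about 0.5 kg, on two skids in the lane, 2 mm play to each rail. Origin: centre of its underside, on the deck; x axis the way it is pushed. Starts with its front 14 to 40 mm before the tooth's centre; home against the end stop its origin is at lane x = +26 mm.
- tray_rear (a point): Centre of the tray's flat rear wall, the face to push (tray x = -50 mm); the wall runs from 30 to 50 mm above the deck; this point is 40 mm above it.
- rear_rib (a point): Lower rear edge of the tray's rear cross rib (tray x = -15 mm). Ribs under the tray at tray x = +40 to +50 and -15 to -5 mm, undersides 20 mm above the deck, run into the tooth unless the catch is down; elsewhere the underside is hollow (30 mm), so a catch let go half-way stops the rear rib. Home, this edge is 7 mm past the tooth.
- load: Loose steel test weight with a knob, 32 mm diameter, 40 mm high, 0.4 kg, standing in the front half of the tray (floor 34 mm above the deck, behind it a divider 46 mm high above the deck). Origin: centre of its underside. It rides along and is not to be handled.
- weight_a: Loose brass test weight, 36 mm diameter, 48 mm high, beside the lane. Origin at its underside. Leave alone.
- weight_b: Loose brass test weight, 28 mm diameter, 36 mm high, on the other side of the lane. Origin at its underside. Leave alone.
- tape: Loose cardboard ring, 84 mm diameter, 24 mm high, lying flat. Leave alone.
- driver: Screwdriver, 170 mm long, lying by the lane. Leave alone.
- carton: Small carton, 70 x 50 x 35 mm, lying by the lane. Leave alone.
- jar: Jar, 56 mm diameter, 70 mm high, standing on the bench. Leave alone.
There are look-alikes about, which are no part of the job. Of the things like the tray, leave any that is green or turquoise; of the rest the larger one is meant.

How it is judged:
On the way, in this order (a step that is already met when the one before it is completed fails the run):
1. the catch is pressed down by the fingers while the tray is still in front of the tooth (value of joint catch above 0.0085 m and contact force between the fingers and catch above 0.5 N and x of tray in the frame of lane below -0.05 m), for 0.1 s.
2. the tray is over the tooth with the fingers still holding the catch down (value of joint catch above 0.0075 m and contact force between the fingers and catch above 0.5 N and x of tray in the frame of lane between -0.03 and 0.019 m), for 0.1 s.
At the end, for the whole second after the job is handed in: The tray is home against the end stop (within 4.5 mm), flat on the deck and at rest, the catch is up again behind its rear rib (within 2 mm of fully up), and the weight stands upright in the tray (x of tray in the frame of lane above 0.0215 m and value of joint catch below 0.002 m and linear speed of each of tray, load below 0.01 m/s and angle between tray's own z axis and vertical below 0.05 rad and height (world z) of tray below 0.025 m and horizontal distance between load and tray below 0.05 m and z of load in the frame of tray below 0.038 m and angle between load's own z axis and vertical below 0.1 rad); the robot touches nothing.
It fails at once if the tray is lifted (6 mm) or tipped (0.15 rad) (height (world z) of tray above 0.028 m or angle between tray's own z axis and vertical above 0.15 rad).
It fails at once if the weight is lifted (10 mm) or tipped in the tray (z of load in the frame of tray above 0.044 m or angle between load's own z axis and vertical above 0.3 rad).
It fails at once if one of the other things is moved by more than 15 mm (distance of any of weight_a, weight_b, tape, driver, carton, jar from where it was at the start of the episode above 0.015 m).
It also fails if it takes over 38 s, if anything falls off the work surface, if the arm or the gripper's body presses on something with over 40 N, if the wrist force passes 120 N, or if a joint passes its speed limit or range.

ROBOT

A 7-joint arm with a two-finger parallel gripper is mounted at the origin on the work surface. World frame = base frame: x ahead of the robot, y to its left, z up, the work surface at z = 0. Lengths are in m, angles in rad, forces in N, time in s.
With the tool pointing down it reaches from about 0.35 to 0.9 m from the base axis. Payload 8.1 kg.
Tool frame: the origin (TCP) lies midway between the tips of the shut fingers; the grasp point (between the pads) lies 19 mm behind it; z points along the fingers, y is the line along which they close (so a half turn about z gives the same grasp; the last joint's range is limited). The gripper opens to 92 mm and grips with 3 to 60 N. Pads are 19 mm wide; open, the fingers measure 130 mm over their backs; the gripper's body (75 mm by 190 mm) begins 47 mm behind the grasp point.
Start: joints at [1.235, 0.434, 0.025, 1.573, -0.012, 1.134, -0.075], TCP at [0.144, -0.608, 0.199] pointing down, gripper open.
Joint ranges: [-2.62, 2.62], [-0.44, 2.09], [-1.27, 1.32], [0.08, 2.57], [-1.32, 4.46], [0.12, 2], [-2.74, 2.74]. Speed limits (rad/s): [2.22, 2.22, 3.01, 3.01, 3.14, 3.14, 3.14].

INTERFACE

Orientations are given as a rotation vector (axis times angle).
In Python, from cell import readout, get_image, calibration, ticket gives the robot as it stands. The module is installed in compiled form; this text tells all that it offers.
- The arm moves only by the tool move_arm, never from a script. Its argument "series" is a list of rows, each a list of 6 numbers: the shift along the world's x, y, z as a fraction of full scale, then the turn, a rotation vector about the world's x, y, z as a fraction of full scale. A call has 1 to 5 rows; each row is the pose to reach, as a shift and turn from the pose commanded when the call began; what a row does not reach only later rows make up. Full scale, the value 1, is 0.75 m for a shift and 60 degrees for a turn. A row lasts 1/10 s, in which the tool goes at most 50 mm and 8.59 degrees, less where a joint would pass 70% of its speed; a pose out of reach is approached as far as the arm can. A call with a number of a shift or a turn outside -1 to 1 is refused whole. A call with a gripper value outside its range is refused whole. "claw" is the opening, from -1 (shut) to 1 (fully open), so that 0 is half open, set as the call begins (left out, the last holds). The fingers move at their own pace and stop on an object; "squeeze" is the grip in N (left out, the last holds). Time passes only in rows, so rows that repeat a pose let the fingers close. It gives the time, the measured TCP pose, the force, the opening and the grip force at its end, in the units of the state.
- readout.observe(): the state, without advancing time (a new reading comes with each control period).
- get_image(name): name is "scene" or "top" or "wrist"; returns (picture, depth): 480x640x3 uint8, red, green, blue; 480x640 float32, m along the optical axis (not along the pixel's ray), 0 where there is no reading.
- calibration(name): a dict with "fx", "fy", "cx", "cy" (pixels), "view" (4x4, takes a point from world to camera coordinates); the wrist camera has in their place "mount" (4x4, takes a point from camera to tool coordinates, whose origin is the TCP and whose axes are the flange's). Camera axes: x right, y down, z forward; pixel columns grow to the right and rows downward; lengths in m; the calibration is good to about 2 mm. A picture is of the moment at which its call begins: read the wrist's pose just before it. calibration takes no time and is no camera call.
- ticket.sign_off(): hands the job in; it is judged then, once.
The state is a dict: "clock": time; "joints": joint angles; "dq": joint speeds; "joint_efforts": joint torques, N m; "position": TCP position; "ee_rot": TCP orientation; "force": force on the tool from outside, world axes, zero at the start; "ft_torque": the same for the moment, N m; "width": opening from 0.0 (shut) to 1.0 (fully open); "gripper_force": force on a finger pad.
Only numpy, scipy, OpenCV 4.12 (cv2) and the standard library are available. Lean on these libraries where they do the work, as an engineer would, in place of code of your own. Each camera call takes 0.05 s, during which the arm holds its last target. There are 200 camera calls.

## Working session

There is one attempt and no reset: what is moved stays moved. The work goes in short steps, Python scripts to look and compute and a tool call to move; the robot and the scene stay as the last step left them, time stands still between calls to the robot, and variables do not carry over. Pictures are saved under pics/ and viewed, at most 10 in all, crops included, and the job is handed in when it is done.

Besides the shell and the picture viewer there is one more tool, called after "Request:" as name(argument=value, ...), one argument or row to a line, values as JSON. move_arm: Moves the arm, as the interface text tells. Shift numbers are shares of 0.75 m and turn numbers shares of 60 degrees, none past 1 either way. Its arguments: {"type":"object","properties":{"series":{"type":"array"},"claw":{"type":"number"},"squeeze":{"type":"number"}},"required":["series"]}

```bash
mkdir -p pics
cat > h.py <<'E'
import numpy as np, cv2
from cell import readout, get_image, calibration, ticket
from scipy.spatial.transform import Rotation as R
def world(name,depth,u,v,st=None,d=None):
    c=calibration(name)
    if d is None:
        p=depth[int(v)-2:int(v)+3,int(u)-2:int(u)+3]; d=np.median(p[p>0])
    q=np.array([(u-c['cx'])/c['fx']*d,(v-c['cy'])/c['fy']*d,d,1])
    if name=='wrist':
        T=np.eye(4);T[:3,:3]=R.from_rotvec(st['ee_rot']).as_matrix();T[:3,3]=st['position']
        return (T@c['mount']@q)[:3]
    return (np.linalg.inv(c['view'])@q)[:3]
E
python3 - <<'E'
from h import *
s=readout.observe();print(s['clock'],s['position'],s['ee_rot'],s['force'],s['width'])
for n in('scene','top'):
    i,d=get_image(n);np.savez(n,i=i,d=d);cv2.imwrite(f'pics/{n}0.png',i[...,::-1])
E
```

```text
0.0 [ 0.14401365 -0.6076237   0.19825524] [-3.11884443e+00 -3.64586796e-01  5.06000104e-04] [-0.78041311 -1.32665375  0.63965707] 1.004518752033632
```

View pics/top0.png

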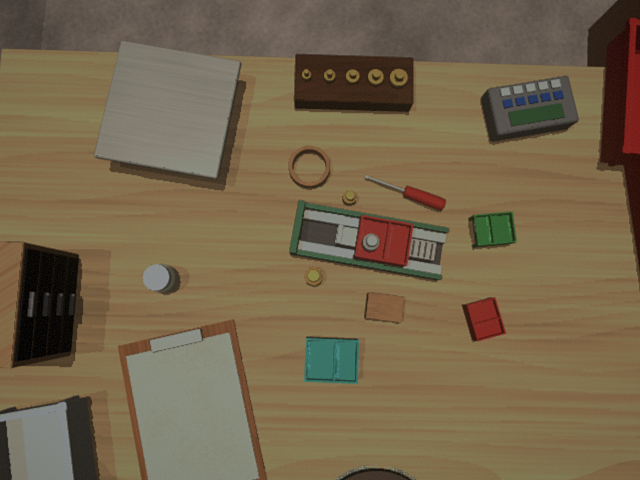

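View pics/scene0.png

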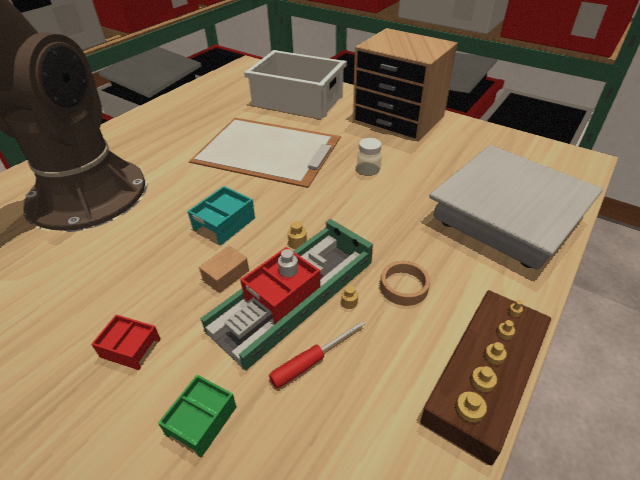

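The top view shows the lane from (298,228), the end stop, to (445,253), the open end. Two red trays fit: the one in the lane at (384,242), with the weight in it, and a smaller one at (484,318). The green (493,230) and turquoise (331,360) ones are excluded. The larger red tray, in the lane, is the one meant, and I'll confirm it in a crop.

Run:
```python
from h import *
z=np.load('top.npz');i,d=z['i'],z['d']
c=cv2.resize(i[190:290,280:460],None,fx=4.4,fy=4.4,interpolation=cv2.INTER_CUBIC);cv2.imwrite('pics/crop.png',c[...,::-1])
for n,(u,v) in dict(tray=(384,242),rearfloor=(398,243),bar=(425,249),end=(297,228),load=(371,241),small=(484,318)).items(): print(n,world('top',d,u,v).round(4))
# green rails -> lane outline
hsv=cv2.cvtColor(i,cv2.COLOR_RGB2HSV)
def mask(lo,hi):
    m=cv2.inRange(hsv,lo,hi);k=np.zeros_like(m);k[195:285,285:455]=m[195:285,285:455];return k
g=mask((55,60,20),(95,255,255)); v,u=np.nonzero(g)
P=np.array([world('top',d,a,b) for a,b in zip(u,v)])
P=P[(P[:,2]>.03)&(P[:,2]<.056)]
r=cv2.minAreaRect((P[:,:2]*1000).astype(np.float32));print('lane rect',r,cv2.boxPoints(r))
m=mask((0,150,60),(8,255,255))|mask((172,150,60),(180,255,255));v,u=np.nonzero(m)
P=np.array([world('top',d,a,b) for a,b in zip(u,v)]);P=P[(P[:,2]>.06)&(P[:,2]<.08)]
k=P[:,1]; r=cv2.minAreaRect((P[:,:2]*1000).astype(np.float32));print('tray',r,cv2.boxPoints(r))
```

```text
tray [ 0.5532 -0.0009  0.0566]
rearfloor [ 0.5522 -0.0279  0.0554]
bar [ 0.5442 -0.0837  0.0371]
end [0.5767 0.1662 0.0493]
load [0.5494 0.0284 0.0955]
small [ 0.4139 -0.2017  0.0231]
lane rect ((559.2080688476562, 25.393447875976562), (296.618408203125, 102.36638641357422), 81.68242645263672) [[ 487.10886  -113.951614]
 [ 588.39856  -128.7599  ]
 [ 631.30725   164.73851 ]
 [ 530.0176    179.5468  ]]Traceback (most recent call last):
  File "<stdin>", line 14, in <module>
  File "h.py", line 5, in world
    c=calibration(name)
ValueError: time passes only in moves, steps and waits
```

View pics/crop.png

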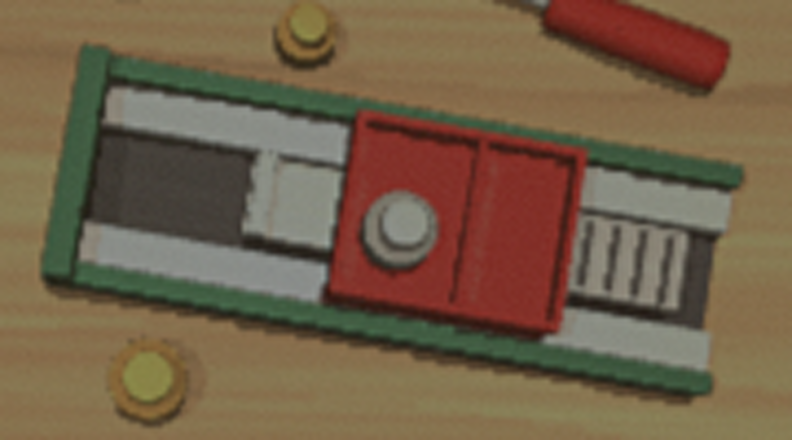

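The crop shows the tray with the weight (400,225), tooth at about (262,195), and free bar from (580,250) to (680,270). It is the larger red tray, so it is confirmed. Next: tray rear in lane coordinates and the first move.

```bash
cat >> h.py <<'E'
O=np.array([.5679,.0848]);ex=np.array([.1447,.9895]);ey=np.array([-.9895,.1447])
def lane(p): q=np.array(p)[:2]-O; return np.array([q@ex,q@ey,p[2]]).round(4)
def atz(name,u,v,z,st=None):
    a=world(name,None,u,v,st,.2);b=world(name,None,u,v,st,1.);return a+(b-a)*(z-a[2])/(b[2]-a[2])
E
python3 - <<'E'
from h import *
f=lambda x,y,z:atz('top',280+x/4.4,190+y/4.4,z)
for n,a in dict(front=(342,205,.072),rear=(573,240,.072),tooth=(262,195,.05),barend=(683,270,.038),endin=(93,163,.05),barL=(580,250,.038)).items(): print(n,lane(f(*a)))
s=readout.observe();p=s['position'];print(lane(p))
for lx in(-.16,-.15): print(lx,(O+lx*ex-p[:2]),(O+lx*ex-p[:2])/.75)
M=R.from_rotvec(s['ee_rot']).as_matrix();print(M.round(3))
t=np.array([[ex[0],ex[1],0],[ex[1],-ex[0],0],[0,0,-1]]).T
print(R.from_matrix(t@M.T).as_rotvec(degrees=True)/60)
E
```

```text
front [-0.0347  0.0028  0.072 ]
rear [-0.1344  0.0007  0.072 ]
tooth [-0.001   0.0012  0.05  ]
barend [-0.1903  0.0004  0.038 ]
endin [ 0.0742 -0.0001  0.05  ]
barL [-0.144  -0.0006  0.038 ]
[-0.7465  0.3192  0.1983]
-0.16 [0.40071498 0.53414096] [0.53428664 0.71218795]
-0.15 [0.40216198 0.54403596] [0.53621597 0.72538128]
[[ 0.973  0.231 -0.   ]
 [ 0.231 -0.973  0.001]
 [-0.    -0.001 -1.   ]]
[-8.80357045e-04 -1.15073154e-03  1.13907111e+00]
```

Request:
move_arm(
  series=[
    [0.036,0.047,0,0,0,0.076],
    [0.072,0.095,0,0,0,0.152],
    [0.107,0.142,0,0,0,0.228],
    [0.142,0.19,0,0,0,0.304],
    [0.178,0.237,0,0,0,0.38],
  ],
  claw=-1,
  squeeze=20,
)

```text
clock: 0.6
position: [0.2782, -0.4286, 0.1988]
ee_rot: [-2.985, -0.979, 0.0]
force: [-0.1, -0.4, -0.9]
width: 0.619
gripper_force: 0.0
```

Request:
move_arm(
  series=[
    [0.036,0.047,0,0,0,0.076],
    [0.072,0.095,0,0,0,0.152],
    [0.107,0.142,0,0,0,0.228],
    [0.142,0.19,0,0,0,0.304],
    [0.178,0.237,0,0,0,0.38],
  ],
)

```text
clock: 1.1
position: [0.4117, -0.251, 0.199]
ee_rot: [-2.733, -1.55, 0.0]
force: [0.8, -0.4, 0.8]
width: 0.177
gripper_force: 0.0
```

Request:
move_arm(
  series=[
    [0.036,0.047,-0.01,0,0,0.076],
    [0.072,0.095,-0.02,0,0,0.152],
    [0.107,0.142,-0.03,0,0,0.228],
    [0.142,0.19,-0.04,0,0,0.304],
    [0.178,0.237,-0.05,0,0,0.38],
  ],
)

```text
clock: 1.6
position: [0.5452, -0.0734, 0.161]
ee_rot: [-2.373, -2.059, 0.001]
force: [0.4, -0.3, -0.0]
width: 0.006
gripper_force: 0.0
```

Request:
move_arm(
  series=[
    [0,0,0,0,0,0],
    [0,0,0,0,0,0],
    [0,0,0,0,0,0],
  ],
)

```text
clock: 1.9
position: [0.544, -0.0761, 0.1613]
ee_rot: [-2.378, -2.053, 0.002]
force: [-0.3, 0.5, 0.4]
width: 0.005
gripper_force: 0.0
```

Run:
```python
from h import *
s=readout.observe();print(s['clock'],lane(s['position']),s['force'],s['width'],s['joints'])
M=R.from_rotvec(s['ee_rot']).as_matrix();t=np.array([[ex[0],ex[1],0],[ex[1],-ex[0],0],[0,0,-1]]).T
print(R.from_matrix(t@M.T).as_rotvec(degrees=True), (O-.16*ex-s['position'][:2])/.75)
i,d=get_image('wrist');np.savez('w',i=i,d=d);cv2.imwrite('pics/w1.png',i[...,::-1])
```

```text
1.9 [-0.1627  0.0004  0.1613] [-0.26587378  0.50066029  0.42020166] 0.0051900464527194455 [ 0.40103408  0.39631472 -0.48209453  1.77744819  0.21237028  1.02030761
 -0.30724254]
[ 0.04158756 -0.05619869  0.04823378] [0.00105121 0.0034922 ]
```

View pics/w1.png

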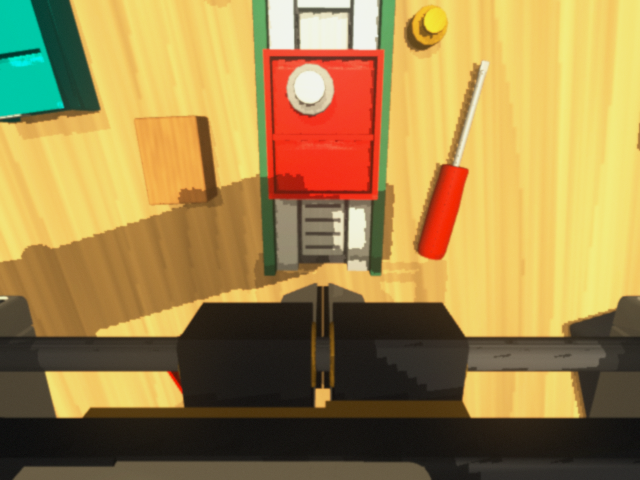

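The wrist view shows the tray rear edge from (270,198) to (377,198), the bar end at about (323,262), and the shut fingers in front of the bar on the same line. I'll check these in lane coordinates.

Run:
```python
from h import *
s=readout.observe()
for n,a in dict(rear=(323.5,198,.072),front=(324,51,.072),barend=(323,262,.038),railL=(269,272,.036),railR=(376,272,.036)).items(): print(n,lane(atz('wrist',*a,s)))
```

```text
rear [-0.1356  0.      0.072 ]
front [-0.0375 -0.0004  0.072 ]
barend [-0.1984  0.0004  0.038 ]
railL [-0.2085  0.0482  0.036 ]
railR [-0.2086 -0.0464  0.036 ]
```

Request:
move_arm(
  series=[
    [0,0.005,-0.04,0,0,0],
    [0,0.005,-0.08,0,0,0],
    [0,0.005,-0.12,0,0,0],
    [0,0.005,-0.15,0,0,0],
    [0,0.005,-0.15,0,0,0],
  ],
)

```text
clock: 2.45
position: [0.5419, -0.0728, 0.0466]
ee_rot: [-2.376, -2.051, 0.006]
force: [-1.4, -0.8, -0.2]
width: 0.004
gripper_force: 0.0
```

Request:
move_arm(
  series=[
    [0,0,-0.007,0,0,0],
    [0,0,-0.013,0,0,0],
    [0,0,-0.018,0,0,0],
    [0,0,-0.018,0,0,0],
  ],
)

```text
clock: 2.85
position: [0.5448, -0.0713, 0.0358]
ee_rot: [2.376, 2.055, 0.0]
force: [-0.6, 0.5, 0.1]
width: 0.006
gripper_force: 0.0
```

Request:
move_arm(
  series=[
    [0,0,-0.004,0,0,0],
    [0,0,-0.008,0,0,0],
    [0,0,-0.012,0,0,0],
    [0,0,-0.012,0,0,0],
  ],
)

```text
clock: 3.25
position: [0.5443, -0.0711, 0.0261]
ee_rot: [-2.375, -2.055, 0.001]
force: [-0.2, -0.3, 0.0]
width: 0.001
gripper_force: 0.0
```

Run:
```python
from h import *
s=readout.observe();print(s['clock'],lane(s['position']),s['force'],s['ft_torque'],s['joint_efforts'])
i,d=get_image('wrist')
j,d2=get_image('scene')
a=cv2.resize(i[100:400,200:450],(500,600));b=cv2.resize(j[220:370,180:330],(600,600))[:,150:450]
cv2.imwrite('pics/p2.png',np.hstack([a,b])[...,::-1])
```

```text
3.25 [-0.1577  0.0008  0.0261] [-0.16437873 -0.26732039  0.02081084] [-0.02540123 -0.0965087   0.03681753] [-6.81663724e-02 -6.41804051e+01 -6.41304106e+00 -2.21838874e+01
  1.36746428e-03 -1.34839704e-01 -4.84789093e-02]
```

View pics/p2.png

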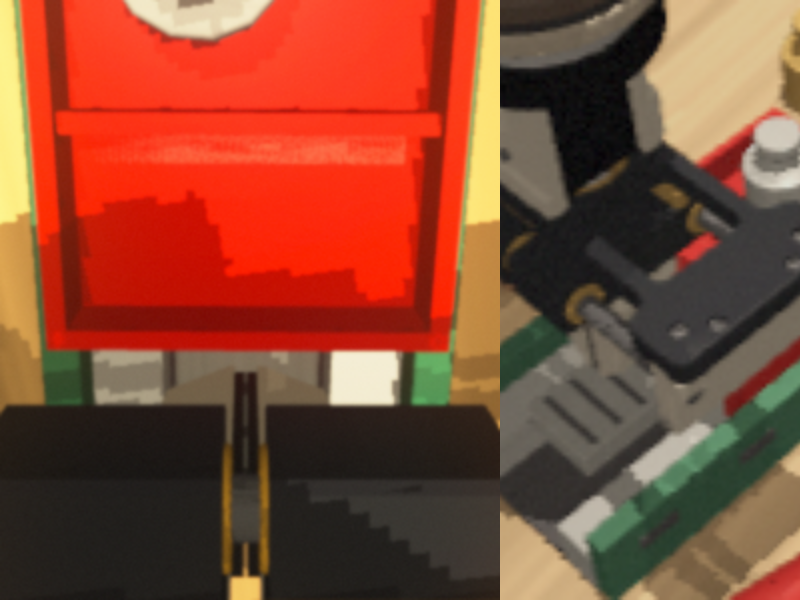

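The left half (wrist) shows the fingers on the bar just behind the tray's rear wall. The right half (scene) shows the slotted bar end at about scene pixel (240,325), so I'll check the bar height there.

Run:
```python
from h import *
s=readout.observe();print(s['position'],s['force'])
i,d=get_image('scene')
for u,v in((236,330),(240,326),(233,322),(243,332),(248,318)): print((u,v),lane(world('scene',d,u,v)))
```

```text
[ 0.54459517 -0.07112325  0.02643918] [ 0.68738211 -1.05878881  0.06145359]
(236, 330) [-0.1877 -0.0087  0.0382]
(240, 326) [-0.1787 -0.0071  0.0376]
(233, 322) [-0.1814  0.0065  0.0379]
(243, 332) [-0.1813 -0.0164  0.0337]
(248, 318) [-0.1609 -0.0046  0.0375]
```

The bar is still up at 38 mm, although the TCP reads 26 mm with no force. The true tip must be higher than the readout says, so I'll feel my way down by force.

Request:
move_arm(
  series=[
    [0,0,-0.003,0,0,0],
    [0,0,-0.005,0,0,0],
    [0,0,-0.005,0,0,0],
  ],
)

```text
clock: 3.7
position: [0.5445, -0.0712, 0.0225]
ee_rot: [-2.376, -2.055, 0.0]
force: [0.3, 1.1, -1.0]
width: 0.003
gripper_force: 0.0
```

Run:
```python
from h import *
s=readout.observe();print(s['position'],s['force'],s['width'])
i,d=get_image('scene')
for u,v in((236,330),(240,326),(233,322)): print((u,v),lane(world('scene',d,u,v)))
cv2.imwrite('pics/p3.png',cv2.resize(i[280:350,210:300],None,fx=8,fy=8,interpolation=cv2.INTER_CUBIC)[...,::-1])
m=d[280:350,210:300]
for v in range(296,330,4): print(v,[tuple((lane(world('scene',d,u,v))*1000).astype(int)) for u in (252,260,268)])
```

```text
[ 0.54446393 -0.07119298  0.02252035] [ 0.30045144  1.06074617 -0.95801534] 0.003493769452707641
(236, 330) [-0.1873 -0.008   0.0371]
(240, 326) [-0.1787 -0.0069  0.0374]
(233, 322) [-0.1814  0.0064  0.038 ]
296 [(np.int64(-182), np.int64(-62), np.int64(157)), (np.int64(-176), np.int64(-70), np.int64(157)), (np.int64(-169), np.int64(-77), np.int64(158))]
300 [(np.int64(-187), np.int64(-67), np.int64(158)), (np.int64(-180), np.int64(-75), np.int64(158)), (np.int64(-174), np.int64(-83), np.int64(158))]
304 [(np.int64(-191), np.int64(-72), np.int64(157)), (np.int64(-184), np.int64(-79), np.int64(157)), (np.int64(-178), np.int64(-87), np.int64(158))]
308 [(np.int64(-193), np.int64(-74), np.int64(153)), (np.int64(-188), np.int64(-84), np.int64(157)), (np.int64(-182), np.int64(-91), np.int64(157))]
312 [(np.int64(-187), np.int64(-62), np.int64(129)), (np.int64(-192), np.int64(-88), np.int64(156)), (np.int64(-184), np.int64(-94), np.int64(154))]
316 [(np.int64(-154), np.int64(-6), np.int64(37)), (np.int64(-193), np.int64(-88), np.int64(149)), (np.int64(-184), np.int64(-91), np.int64(143))]
320 [(np.int64(-159), np.int64(-12), np.int64(38)), (np.int64(-193), np.int64(-87), np.int64(140)), (np.int64(-180), np.int64(-85), np.int64(125))]
324 [(np.int64(-163), np.int64(-16), np.int64(35)), (np.int64(-192), np.int64(-84), np.int64(128)), (np.int64(-181), np.int64(-85), np.int64(117))]
328 [(np.int64(-163), np.int64(-15), np.int64(24)), (np.int64(-193), np.int64(-82), np.int64(118)), (np.int64(-146), np.int64(-32), np.int64(22))]
```

View pics/p3.png

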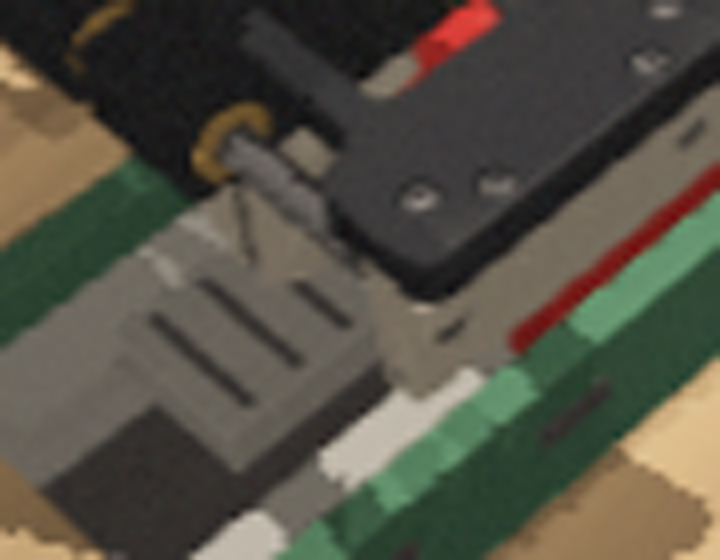

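Run:
```python
from h import *
s=readout.observe()
C=calibration('scene');i,d=get_image('scene')
V=np.linalg.inv(C['view'])
def L(u,v,D=None):
    D=d if D is None else D
    q=[(u-C['cx'])/C['fx']*D[v,u],(v-C['cy'])/C['fy']*D[v,u],D[v,u],1];return (lane((V@q)[:3])*1000).astype(int).tolist()
for v in range(302,320,2): print(v,[L(u,v) for u in range(238,253,2)])
```

```text
302 [[-185, -29, 120], [-187, -38, 129], [-187, -42, 132], [-185, -45, 133], [-183, -46, 133], [-181, -48, 132], [-191, -68, 158], [-189, -70, 158]]
304 [[-167, 4, 70], [-167, -2, 76], [-187, -41, 128], [-186, -45, 131], [-185, -49, 132], [-184, -51, 133], [-193, -70, 157], [-191, -72, 157]]
306 [[-168, 3, 67], [-168, -2, 72], [-168, -7, 76], [-167, -12, 80], [-186, -49, 130], [-186, -53, 133], [-193, -70, 154], [-193, -74, 158]]
308 [[-168, 5, 61], [-166, 2, 61], [-168, -6, 71], [-168, -12, 76], [-167, -16, 78], [-187, -54, 130], [-185, -57, 131], [-194, -74, 154]]
310 [[-168, 5, 55], [-166, 3, 56], [-168, -4, 64], [-167, -10, 68], [-167, -14, 72], [-165, -16, 72], [-187, -59, 131], [-194, -74, 149]]
312 [[-164, 15, 37], [-166, 5, 49], [-168, -3, 58], [-168, -8, 63], [-168, -14, 68], [-166, -16, 68], [-161, -15, 63], [-188, -63, 130]]
314 [[-166, 13, 36], [-164, 10, 37], [-167, -1, 51], [-167, -6, 56], [-167, -13, 62], [-155, 1, 37], [-154, -1, 38], [-151, -3, 37]]
316 [[-169, 9, 38], [-166, 8, 36], [-164, 4, 38], [-162, 3, 36], [-160, 0, 38], [-159, -2, 38], [-155, -3, 36], [-154, -6, 37]]
318 [[-172, 5, 39], [-169, 4, 37], [-166, 3, 36], [-165, 0, 37], [-163, -3, 39], [-161, -4, 38], [-158, -6, 36], [-156, -8, 37]]
```

Depth shows the true fingertip bottom at about 49 mm while the readout says 22.5 mm. Continue down with a depth check.

Request:
move_arm(
  series=[
    [0,0,-0.004,0,0,0],
    [0,0,-0.008,0,0,0],
    [0,0,-0.011,0,0,0],
    [0,0,-0.011,0,0,0],
  ],
)

```text
clock: 4.2
position: [0.5443, -0.0712, 0.0141]
ee_rot: [-2.375, -2.055, 0.001]
force: [-0.8, -0.2, -0.5]
width: 0.004
gripper_force: 0.0
```

```bash
cat > tip.py <<'E'
from h import *
s=readout.observe();print(s['clock'],'pos',lane(s['position']),'f',s['force'].round(2))
C=calibration('scene');i,d=get_image('scene')
V=np.linalg.inv(C['view']);v,u=np.mgrid[200:360,180:400];D=d[200:360,180:400]
Q=np.stack([(u-C['cx'])/C['fx']*D,(v-C['cy'])/C['fy']*D,D,D*0+1],-1)@V.T
q=Q[...,:2]-O;X=q@ex;Y=q@ey;Z=Q[...,2]
# bar free part behind the fingers
lx=lane(s['position'])[0]
m=(abs(Y)<.014)&(X>-.188)&(X<lx-.014)&(Z<.045)&(Z>.015)&(D>0);print('bar z',m.sum(),np.median(Z[m]).round(4))
f=(abs(Y)<.02)&(abs(X-lx+.0095)<.003)&(Z>.042)&(Z<.1)&(D>0);print('finger back face zmin',f.sum(),np.sort(Z[f])[:5].round(4),'x',np.median(X[f]).round(4))
rgb=i[200:360,180:400].astype(int);t=(rgb[...,0]>90)&(rgb[...,1]<60)&(abs(Y)<.043)&(Z>.066)&(Z<.076)&(X>-.15)&(X<.09)
if t.sum(): print('tray top x range',t.sum(),np.percentile(X[t],[1,99]).round(4),'z',np.percentile(Z[t],[5,95]).round(4))
E
python3 tip.py
```

```text
4.2 pos [-0.1577  0.0007  0.0141] f [-0.84 -0.18 -0.52]
bar z 161 0.0379
finger back face zmin 99 [0.0425 0.0435 0.0438 0.0441 0.0451] x -0.1678
tray top x range 159 [-0.0858 -0.0373] z [0.0666 0.0727]
```

The tip is now at about 41 mm, a constant offset of about 27 mm, so I'll press on with force feedback.

Request:
move_arm(
  series=[
    [0,0,-0.004,0,0,0],
    [0,0,-0.008,0,0,0],
    [0,0,-0.008,0,0,0],
  ],
)

```text
clock: 4.55
position: [0.5449, -0.0711, 0.0084]
ee_rot: [2.376, 2.055, 0.0]
force: [0.1, -0.4, 3.1]
width: 0.006
gripper_force: 1.7
```

```bash
python3 tip.py
```

```text
4.55 pos [-0.1576  0.0002  0.0084] f [ 0.06 -0.35  3.08]
bar z 164 0.0358
finger back face zmin 82 [0.0423 0.0434 0.0434 0.0436 0.0437] x -0.1677
tray top x range 176 [-0.1012 -0.0367] z [0.0663 0.0723]
```

Request:
move_arm(
  series=[
    [0,0,-0.004,0,0,0],
    [0,0,-0.008,0,0,0],
    [0,0,-0.013,0,0,0],
    [0,0,-0.013,0,0,0],
    [0,0,-0.013,0,0,0],
  ],
)

```text
clock: 5.1
position: [0.5449, -0.0712, -0.0012]
ee_rot: [2.376, 2.055, 0.001]
force: [-0.5, -0.4, 5.3]
width: 0.005
gripper_force: 2.9
```

```bash
python3 tip.py
```

```text
5.1 pos [-1.576e-01  1.000e-04 -1.200e-03] f [-0.48 -0.42  5.33]
bar z 161 0.026
finger back face zmin 44 [0.0421 0.0424 0.0425 0.0425 0.044 ] x -0.1678
tray top x range 230 [-0.1342 -0.0374] z [0.0664 0.0725]
```

The bar is at 26 mm (12 mm down) with 5.3 N, and the tray is still at its start. Now push along the lane.

Request:
move_arm(
  series=[
    [0.001,0.0066,0,0,0,0],
    [0.002,0.0132,0,0,0,0],
    [0.003,0.0198,0,0,0,0],
    [0.004,0.0264,0,0,0,0],
    [0.0048,0.033,0,0,0,0],
  ],
)

```text
clock: 5.65
position: [0.5481, -0.0498, -0.0011]
ee_rot: [2.377, 2.051, -0.004]
force: [-0.3, -9.3, 7.1]
width: 0.006
gripper_force: 5.7
```

```bash
python3 tip.py
```

```text
5.65 pos [-1.36e-01  1.00e-04 -1.10e-03] f [-0.26 -9.27  7.11]
bar z 364 0.026
finger back face zmin 59 [0.0422 0.0422 0.0423 0.0424 0.0429] x -0.1459
tray top x range 145 [-0.0658 -0.0264] z [0.0665 0.0726]
```

Request:
move_arm(
  series=[
    [0.001,0.0066,0,0,0,0],
    [0.002,0.0132,0,0,0,0],
    [0.003,0.0198,0,0,0,0],
    [0.004,0.0264,0,0,0,0],
    [0.0048,0.033,0,0,0,0],
  ],
)

```text
clock: 6.2
position: [0.5518, -0.0252, -0.0011]
ee_rot: [2.377, 2.051, -0.005]
force: [-1.8, -9.5, 7.5]
width: 0.005
gripper_force: 6.0
```

```bash
python3 tip.py
```

```text
6.2 pos [-1.111e-01  1.000e-04 -1.100e-03] f [-1.75 -9.55  7.53]
bar z 583 0.026
finger back face zmin 73 [0.042  0.0422 0.0422 0.0424 0.0424] x -0.1212
tray top x range 132 [-0.0377 -0.0007] z [0.0664 0.0729]
```

Request:
move_arm(
  series=[
    [0.001,0.0066,0,0,0,0],
    [0.002,0.0132,0,0,0,0],
    [0.003,0.0198,0,0,0,0],
    [0.004,0.0264,0,0,0,0],
    [0.0048,0.033,0,0,0,0],
  ],
)

```text
clock: 6.75
position: [0.5554, -0.0005, -0.0011]
ee_rot: [2.377, 2.05, -0.005]
force: [-1.5, -9.7, 9.0]
width: 0.008
gripper_force: 6.1
```

```bash
python3 tip.py
```

```text
6.75 pos [-0.0862  0.0001 -0.0011] f [-1.53 -9.71  8.98]
bar z 788 0.0259
finger back face zmin 92 [0.0421 0.0423 0.043  0.0433 0.0439] x -0.0963
tray top x range 125 [-0.0089  0.024 ] z [0.0666 0.0728]
```

Request:
move_arm(
  series=[
    [0.001,0.0066,0,0,0,0],
    [0.002,0.0132,0,0,0,0],
    [0.003,0.0198,0,0,0,0],
    [0.004,0.0264,0,0,0,0],
    [0.0048,0.033,0,0,0,0],
  ],
)

```text
clock: 7.3
position: [0.559, 0.0242, -0.0011]
ee_rot: [2.377, 2.05, -0.005]
force: [-1.1, -10.3, 9.8]
width: 0.005
gripper_force: 6.2
```

```bash
python3 tip.py
```

```text
7.3 pos [-0.0613  0.     -0.0011] f [ -1.14 -10.33   9.81]
bar z 990 0.0259
finger back face zmin 109 [0.0425 0.0425 0.0426 0.0426 0.0428] x -0.0714
tray top x range 139 [0.0192 0.0507] z [0.0666 0.0726]
```

Request:
move_arm(
  series=[
    [0.001,0.0066,0,0,0,0],
    [0.002,0.0132,0,0,0,0],
    [0.003,0.0198,0,0,0,0],
    [0.0034,0.0238,0,0,0,0],
    [0.0034,0.0238,0,0,0,0],
  ],
)

```text
clock: 7.85
position: [0.5617, 0.0431, -0.0012]
ee_rot: [2.376, 2.052, -0.004]
force: [-1.7, -7.2, 7.5]
width: 0.006
gripper_force: 4.7
```

```bash
python3 tip.py
```

```text
7.85 pos [-0.0421  0.0001 -0.0012] f [-1.74 -7.19  7.5 ]
bar z 1122 0.0258
finger back face zmin 121 [0.0423 0.0423 0.0425 0.0427 0.043 ] x -0.0521
tray top x range 108 [0.0399 0.0683] z [0.0668 0.0729]
```

Request:
move_arm(
  series=[
    [0.0006,0.004,0,0,0,0],
    [0.0012,0.008,0,0,0,0],
    [0.0015,0.01,0,0,0,0],
    [0.0015,0.01,0,0,0,0],
  ],
)

```text
clock: 8.3
position: [0.5624, 0.0483, -0.0012]
ee_rot: [2.377, 2.049, -0.007]
force: [-2.4, -13.3, 11.4]
width: 0.003
gripper_force: 10.3
```

Request:
move_arm(
  series=[
    [0.0004,0.0026,0,0,0,0],
    [0.0004,0.0026,0,0,0,0],
  ],
)

```text
clock: 8.5
position: [0.5623, 0.0482, -0.0012]
ee_rot: [2.377, 2.047, -0.011]
force: [-4.5, -18.6, 14.7]
width: 0.004
gripper_force: 13.8
```

```bash
python3 tip.py
```

```text
8.5 pos [-0.037   0.0002 -0.0012] f [ -4.53 -18.6   14.69]
bar z 1179 0.0258
finger back face zmin 128 [0.0421 0.0423 0.0424 0.0425 0.0427] x -0.0468
tray top x range 117 [-0.0252  0.0733] z [0.0663 0.0724]
```

The tray has stalled against the end stop, with force rising and no further travel. Now back off 10 mm with the bar held, then lift.

Request:
move_arm(
  series=[
    [-0.0005,-0.0035,0,0,0,0],
    [-0.001,-0.007,0,0,0,0],
    [-0.0015,-0.0105,0,0,0,0],
    [-0.002,-0.014,0,0,0,0],
    [-0.002,-0.014,0,0,0,0],
  ],
)

```text
clock: 9.05
position: [0.5622, 0.0456, -0.0009]
ee_rot: [-2.375, -2.056, -0.003]
force: [0.3, 1.8, 5.3]
width: 0.006
gripper_force: 3.1
```

```bash
python3 tip.py
```

```text
9.05 pos [-0.0396  0.     -0.0009] f [0.3  1.81 5.34]
bar z 1157 0.0262
finger back face zmin 131 [0.0421 0.0422 0.0422 0.0422 0.0423] x -0.0498
tray top x range 122 [0.0442 0.0735] z [0.0664 0.0726]
```

Request:
move_arm(
  series=[
    [0,0,0.006,0,0,0],
    [0,0,0.012,0,0,0],
    [0,0,0.018,0,0,0],
    [0,0,0.026,0,0,0],
    [0,0,0.04,0,0,0],
  ],
)

```text
clock: 9.6
position: [0.5604, 0.0439, 0.0285]
ee_rot: [-2.376, -2.054, 0.004]
force: [0.4, 0.2, 0.1]
width: 0.003
gripper_force: 0.0
```

Request:
move_arm(
  series=[
    [0,0,0.03,0,0,0],
    [0,0,0.07,0,0,0],
    [0,0,0.12,0,0,0],
    [0,0,0.16,0,0,0],
    [0,0,0.16,0,0,0],
  ],
)

```text
clock: 10.1
position: [0.5639, 0.0451, 0.1536]
ee_rot: [2.373, 2.052, 0.009]
force: [0.4, 1.0, 0.5]
width: 0.006
gripper_force: 0.0
```

```bash
python3 tip.py
python3 - <<'E'
from h import *
s=readout.observe();i,d=get_image('wrist');j,e=get_image('scene')
cv2.imwrite('pics/end.png',np.hstack([cv2.resize(i,(400,300)),cv2.resize(j[180:360,190:430],(400,300))])[...,::-1])
E
```

```text
10.1 pos [-0.0399 -0.0017  0.1536] f [0.43 0.96 0.52]
bar z 1168 0.0377
finger back face zmin 0 [] x nan
tray top x range 574 [-0.0259  0.0724] z [0.0665 0.0726]
  return _methods._mean(a, axis=axis, dtype=dtype,
  ret = ret.dtype.type(ret / rcount)
```

View pics/end.png

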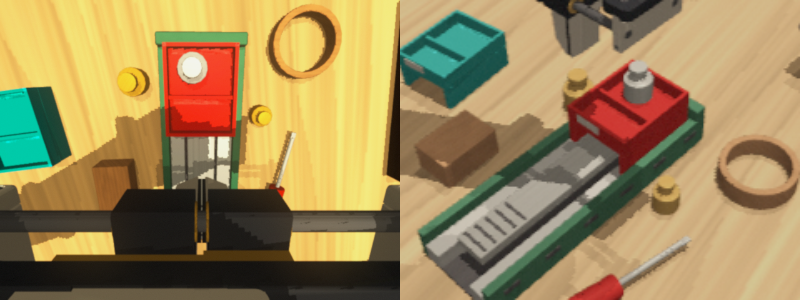

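The pictures show the tray flush against the end plate at wrist (200,43). The weight is upright, the bar is back up at 37.7 mm, and the other things are undisturbed. The gripper is clear.

```bash
python3 -c "
from cell import ticket;print(ticket.sign_off())"
```

```text
the job is handed in; nothing more can be done
None
```

The red tray is home against the end stop with the catch up again behind it, the weight standing in it and the gripper clear; the job is handed in (about 10 s used), and sign-off gave no verdict.

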